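Set the load selector by fingertip and confirm

ROBOT

A 6-joint arm with a two-finger parallel gripper is mounted at the origin on a cart in front of the work surface, level with it; the furniture and walls round the work are solid. World frame = base frame: x ahead of the robot, y to its left, z up, the work surface at z = 0. Lengths are in m, angles in rad, forces in N, time in s.
With the tool pointing down it reaches from about 0.4 to 0.825 m from the base axis. Payload 7 kg.
Tool frame: the origin (TCP) lies midway between the tips of the shut fingers; the grasp point (between the pads) lies 19 mm behind it; z points along the fingers, y is the direction in which the jaws open and shut (so a half turn about z gives the same grasp; the last joint's range is limited). The gripper opens to 88 mm and grips with 3 to 60 N. Pads are 19 mm wide; open, the fingers measure 130 mm over their backs; the gripper's body (78 mm by 193 mm) begins 47 mm behind the grasp point.
Start: joints at [1.527, 0.359, 0.012, 0, -1.224, -0.288], TCP at [0.22, 0.638, 0.227] pointing down, gripper open.
Joint ranges: [-3.07, 3.07], [-1.43, 2.12], [-1.02, 1.25], [-3.03, 1.67], [-3.05, -0], [-3.03, 3.03]. Speed limits (rad/s): [2.39, 2.39, 3.01, 3.14, 3.14, 3.14].

INTERFACE

Orientations are given as a 3x3 rotation matrix whose columns are the frame's x, y, z axes.
In Python, from cell import sensors, viewer, ticket gives the robot as it stands. The module is installed in compiled form; this text tells all that it offers.
- The arm moves only by the tool drive_tool, never from a script. Its arguments are lists of equal length, an entry for each row: "linear": the shift along the tool's x, y, z in m, a list of three; "turn": the turn about the tool's z in degrees. A call has exactly 8 rows; each row is the pose to reach, as a shift and turn from the pose measured when the call began, along the tool's axes at that moment; what a row does not reach only later rows make up. A row lasts 1/10 s, in which the tool goes at most 50 mm and 8.59 degrees, less where a joint would pass 70% of its speed; a pose out of reach is approached as far as the arm can. A call with a gripper value outside its range is refused whole. "hand" is the finger opening in m, from 0 to 0.0876, set as the call begins (left out, the last holds). The fingers move at their own pace and stop on an object; "grip_force" is the grip in N (left out, the last holds). Time passes only in rows, so rows that repeat a pose let the fingers close, or fill a call up. It gives the time, the measured TCP pose, the force and the opening at its end, in the units of the state.
- sensors.get_state(): the state, without advancing time (a new reading comes with each control period).
- viewer.grab_frame(name): name is "side" or "top" or "wrist"; returns a dict with "pixels" (384x512x3 uint8, blue, green, red), "range_z" (384x512 float32, m along the optical axis (not along the pixel's ray), 0 where there is no reading), "camera_matrix" (3x3 intrinsics, pixels), "position" and "rotation" of the camera in the world. Camera axes: x right, y up, looking along -z (the intrinsics and any distortion apply to the point x, -y, -z); pixel columns grow to the right and rows downward; lengths in m; the calibration is good to about 2 mm. A picture is of the moment at which its call begins.
- ticket.sign_off(): hands the job in, once; it reports no verdict.
The state is a dict: "time": time; "q": joint angles; "qd": joint speeds; "effort": joint torques, N m; "tcp_pos": TCP position; "orientation": TCP orientation; "ft_force": force on the tool from outside, world axes, zero at the start; "wrist_torque": the same for the moment, N m; "grip_width": finger opening in m.
Only numpy, scipy, OpenCV 4.12 (cv2) and the standard library are available. Lean on these libraries where they do the work, as an engineer would, in place of code of your own. Each camera call takes 0.05 s, during which the arm holds its last target. There are 200 camera calls.

TASK

Before the next hardness test, set the load selector: lay a fingertip on its wide knurled dial and turn it clockwise by friction, click by click, until the one long white mark on the dial has clicked in at the white pointer on the housing (not on to the short mark after it). Then press the metal push button on the small separate box fully down and let it come up again; do not press it before the dial is set. Touch only, lift nothing, and leave the loose things on the bench where they stand.

Things in the scene. Friction and masses are not known exactly. Their poses are not given: they have to be found in the camera images.
- selector: Load selector, fixed to the bench: round grey housing 116 mm in diameter and 30 mm high that carries the dial. Origin at the centre of its underside, on the dial's upright axis; z up. Its -x axis points from the dial's axis to the pointer.
- selector_pointer (a point): Top of the white pointer, a fixed upright post 5 mm wide and 10 mm long (radially) on the housing's rim, 52.5 mm from the dial's axis, top at z = 48 mm (8 mm below the top of the dial), with a 1.5 mm gap to the dial.
- dial_top (a point): Centre of the dial's flat top, on its axis, 56 mm above the bench untouched. The dial is a black disc 92 mm in diameter (too wide to pinch), 20 mm thick, knurled round the rim. It rests on a spring: it begins to sink at about 2 N and sinks 6 mm at about 7 N, where it stops hard; pressed 3 to 6 mm down, a fingertip moved along an arc 28 to 38 mm from the axis turns it.
- long_mark (a point): Outer end of the long white mark (28 mm), on the dial's top 43.5 mm from its axis; turns with the dial. Three short marks (9 mm) lie on the same edge: two before it, one after it. The marks are flush, as is the steel spot (20 mm across) in the middle.
- load_dial (a joint): Turn of the dial in rad, growing clockwise seen from above; stops at -0.7, +1.3. Four notches: -0.6, 0 (short marks at the pointer), +0.6 (LONG mark at the pointer), +1.2 (last short mark). It starts in one of the first two. Past the tipping points half-way between notches it is drawn into the next notch and stays there when released. About 0.09 N m moves it out of a notch.
- apply (a joint): Push button travel in m: 0 up, 0.006 fully down; it is sprung and comes up when released. Fully down takes 5 N.
- apply_top (a point): Centre of the top of the push button, a metal disc 28 mm in diameter on a round collar on a fixed grey box 64 x 64 mm and 40 mm high; the button's top stands 62 mm above the bench and 10 mm above the collar. It is pressed straight down by 6 mm.
- weight: Loose brass 500 g test weight with a knob on top, 38 mm across, 70 mm tall; origin at the centre of its underside. Leave alone.
- specimen: Loose black moulded specimen puck, 30 mm across, 19 mm tall; origin at the centre of its underside. Leave alone.
- sleeve: Loose grey steel sleeve (short tube), 36 mm across, 24 mm tall; origin at the centre of its underside. Leave alone.
- bearing: Loose ball bearing, 35 mm across, 11 mm tall; origin at the centre of its underside. Leave alone.
- tin: Loose round grey tin, 64 mm across, 22 mm tall; origin at the centre of its underside. Leave alone.
Mind the look-alikes: they are no part of the job. What is shaped like the part that bears apply but blue is not meant.

How it is judged:
On the way, in this order (a step that is already met when the one before it is completed fails the run):
1. the dial stands in the notch with the long mark at the pointer (value of joint load_dial between 0.52 and 0.68 rad), for 0.3 s.
2. the push button is pressed fully down (value of joint apply above 0.0048 m), for 0.05 s.
At the end, for the whole second after the job is handed in: The dial rests within 0.08 rad of +0.6 (long mark at the pointer), after that the button has been pressed (at least 4.8 of its 6 mm) and is up again (under 1.5 mm), and each loose thing is within 30 mm of its start (all of step 1 and velocity of joint load_dial between -0.05 and 0.05 rad/s and value of joint apply below 0.0015 m and distance of each of weight, specimen, sleeve, bearing, tin from where it was at the start of the episode below 0.03 m); the robot touches nothing.
It fails at once if the button is pressed (over 3 mm) while the dial is not in the long mark's notch (value of joint apply above 0.003 m and not (value of joint load_dial between 0.48 and 0.72 rad)).
It fails at once if a loose thing is moved by more than 30 mm (distance of any of weight, specimen, sleeve, bearing, tin from where it was at the start of the episode above 0.03 m).
It fails at once if a loose thing is lifted by more than 10 mm (height (world z) of any of weight, specimen, sleeve, bearing, tin above 0.01 m).
It also fails if it takes over 64 s, if anything falls off the work surface, if the arm or the gripper's body presses on something with over 40 N, if the wrist force passes 120 N, or if a joint passes its speed limit or range.

## Working session

There is one attempt and no reset: what is moved stays moved. The work goes in short steps, Python scripts to look and compute and a tool call to move; the robot and the scene stay as the last step left them, time stands still between calls to the robot, and variables do not carry over. Pictures are saved under pics/ and viewed, about 8 in all and at most 12, crops included, and the job is handed in when it is done.

Besides the shell and the picture viewer there is one more tool, called after "Request:" in YAML: its name, and indented under it one key for each argument. drive_tool: Moves the arm, as the interface text tells. Its arguments: {"type":"object","properties":{"linear":{"type":"array"},"turn":{"type":"array"},"hand":{"type":"number"},"grip_force":{"type":"number"}},"required":["linear","turn"]}

```bash
mkdir -p pics
cat > h.py <<'E'
import numpy as np, cv2
from cell import sensors, viewer, ticket
def grab(n,save=None):
    f=viewer.grab_frame(n)
    if save: cv2.imwrite('pics/'+save,f['pixels']); np.savez('pics/'+save[:-4]+'.npz',**f)
    return f
def ray(f,u,v):
    K=f['camera_matrix']; d=np.array([(u-K[0,2])/K[0,0],-(v-K[1,2])/K[1,1],-1.])
    return f['position'],f['rotation']@d
def plane(f,u,v,z):
    p,d=ray(f,u,v); return p+d*(z-p[2])/d[2]
def depth(f,u,v):
    p,d=ray(f,u,v); return p+d*f['range_z'][int(round(v)),int(round(u))]
E
python3 - <<'E'
from h import *
s=sensors.get_state(); print(s)
a=grab('top','top0.png'); b=grab('side','side0.png')
cv2.imwrite('pics/both0.png',np.vstack([a['pixels'],b['pixels']])[:, :][:768])
print(a['position'],a['rotation'],a['camera_matrix'],b['position'])
E
```

```text
{'time': 0.0, 'q': array([ 1.52711127e+00,  3.59399696e-01,  1.10687986e-02, -3.46194755e-04,
       -1.22408837e+00, -2.88119031e-01]), 'qd': array([0.00101194, 0.00088857, 0.0021335 , 0.00030768, 0.00071822,
       0.00070894]), 'effort': array([-1.02189533e-03, -5.82711411e+01,  2.93067241e+01,  6.99757621e+00,
        6.96762989e-03, -1.51598069e-04]), 'tcp_pos': array([0.21973669, 0.63772413, 0.22561943]), 'orientation': array([[ 9.45417818e-01, -3.25860387e-01, -3.96159078e-04],
       [-3.25860594e-01, -9.45416464e-01, -1.60715184e-03],
       [ 1.49171808e-04,  1.64852262e-03, -9.99998630e-01]]), 'ft_force': array([-0.33484962,  0.50148567,  0.11954627]), 'wrist_torque': array([ 0.02116314, -0.00461338,  0.00597032]), 'grip_width': 0.08768608690277475}
[ 0.40874805 -0.1315933   1.76279399] [[ 0.00785786  0.99230728 -0.12354963]
 [-0.99996472  0.00743086 -0.00391647]
 [-0.00296826  0.12357605  0.99233067]] [[473.04015396   0.         256.70076229]
 [  0.         473.04015396 202.38699275]
 [  0.           0.           1.        ]] [0.20511049 1.08844175 0.72530758]
```

View pics/top0.png

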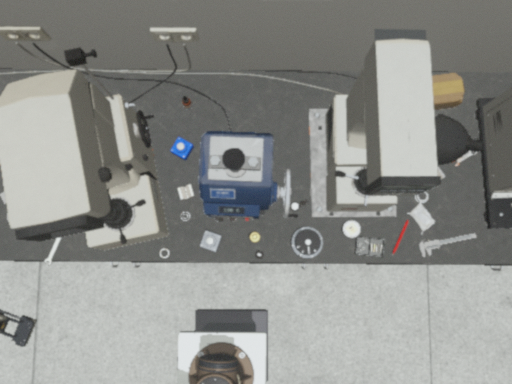

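The top view shows the dial candidate at (307,242), a grey box with a button at (210,240), a blue box at (181,148), and a small plate at (186,191). I'll enlarge that region.

Run:
```python
from h import *
a=dict(np.load('pics/top0.npz'))
c=a['pixels'][130:265,140:340]; cv2.imwrite('pics/c1.png',cv2.resize(c,(800,540),interpolation=cv2.INTER_CUBIC))
for n,u,v in [('dial',307,242),('box',210,240),('blue',181,148),('small',186,191),('tin',351,229)]:
    print(n,depth(a,u,v))
for n,u,v,z in [('dial',307,242,.056),('box',210,240,.062)]: print(n,plane(a,u,v,z))
```

```text
dial [ 0.47877099 -0.30633484  0.06175348]
box [0.48337076 0.04197941 0.05871258]
blue [0.81943433 0.15472096 0.06423732]
small [0.66583975 0.13830977 0.02453498]
tin [ 0.52946984 -0.47280547  0.02072727]
dial [ 0.47900783 -0.30692587  0.056     ]
box [0.48322681 0.04164456 0.062     ]
```

View pics/c1.png

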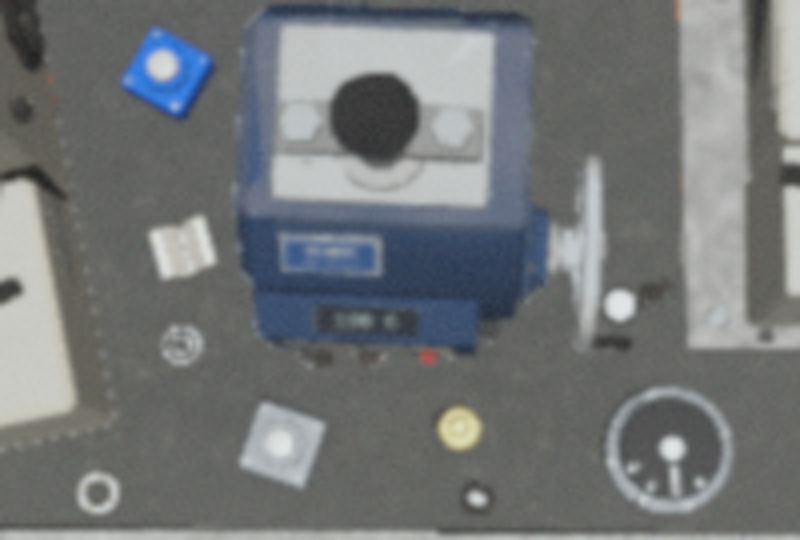

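View pics/side0.png

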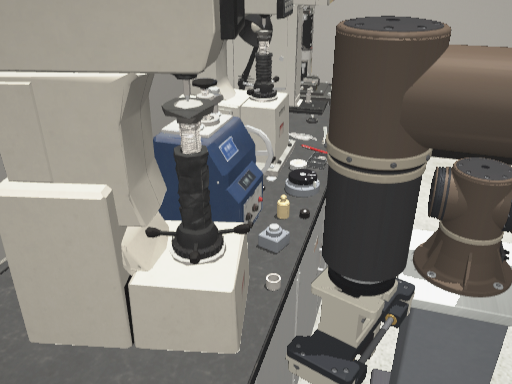

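The crop shows the grey box with a metal button at about (283,445), which fits the description. The blue box at (165,70) is the look-alike. The dial is at (670,448) with its long mark pointing toward the robot. The loose things are the weight (460,428), specimen (476,497), bearing (181,345) and sleeve (98,493). The side view shows the arm at left, clear of the bench, with a tall tester beside it, so I'll retract toward the base and then swing across.

Request:
drive_tool:
  linear:
    - [0.023,0.041,0]
    - [0.046,0.082,0]
    - [0.069,0.123,0]
    - [0.092,0.164,0]
    - [0.115,0.205,0]
    - [0.138,0.246,0]
    - [0.182,0.28,0]
    - [0.226,0.315,0]
  turn: [0,0,0,0,0,0,0,0]
  hand: 0
  grip_force: 20

```text
time: 0.9
tcp_pos: [0.3245, 0.2745, 0.2265]
orientation: [[0.946, -0.324, 0.0], [-0.324, -0.946, -0.001], [0.0, 0.0, -1.0]]
ft_force: [2.2, 0.3, 0.8]
grip_width: 0.0292
```

Request:
drive_tool:
  linear:
    - [0.035,0.036,0]
    - [0.069,0.072,0]
    - [0.103,0.107,0]
    - [0.138,0.143,0]
    - [0.172,0.179,0]
    - [0.187,0.222,0]
    - [0.201,0.265,0]
    - [0.216,0.308,0]
  turn: [0,0,0,0,0,0,0,0]

```text
time: 1.7
tcp_pos: [0.4283, -0.0888, 0.2266]
orientation: [[0.946, -0.324, -0.0], [-0.324, -0.946, -0.0], [0.0, 0.0, -1.0]]
ft_force: [1.9, 0.6, -0.1]
grip_width: 0.0006
```

Run:
```python
from h import *
s=sensors.get_state(); print(s['q'],s['tcp_pos'])
w=grab('wrist','w1.png'); print(w['position'],w['rotation'],w['camera_matrix'])
p=w['position']; print(plane(w,256,192,.0))
```

```text
[ 2.49754997e-01 -4.54462980e-02 -4.80164227e-01  3.81491907e-04
 -1.13627894e+00  9.90687811e-01] [ 0.42834602 -0.08881361  0.22655697]
[ 0.49319404 -0.11150907  0.38440517] [[-3.24122988e-01  9.15557610e-01  2.38114574e-01]
 [-9.46014640e-01 -3.13483204e-01 -8.23685781e-02]
 [-7.68258950e-04 -2.51957423e-01  9.67738016e-01]] [[287.53377946   0.         254.19228793]
 [  0.         287.53377946 185.70737284]
 [  0.           0.           1.        ]]
[ 0.3892499  -0.07823855  0.        ]
```

View pics/w1.png

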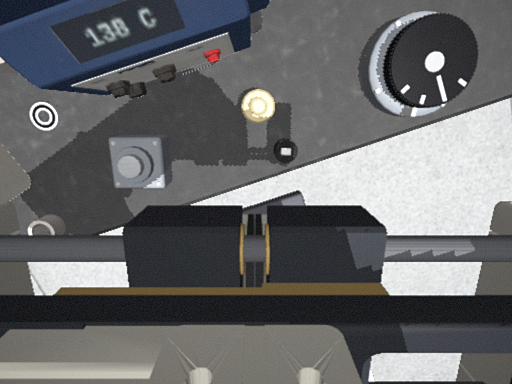

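The wrist view shows the dial with its steel spot at (435,62), long mark near (442,90), short marks near (405,93), (422,100) and (461,84), and perhaps the pointer near (412,112). The grey button is at (130,165). I'll enlarge the dial.

```bash
cat > dial.py <<'E'
from h import *
def rectify(f,c,fn,z=.056,S=.14,N=560):
    # metric top-down patch of plane z about c: image right=-y, up=+x
    def px(P):
        q=f['rotation'].T@(P-f['position']); K=f['camera_matrix']
        return [K[0,2]+K[0,0]*q[0]/-q[2],K[1,2]+K[1,1]*-q[1]/-q[2]]
    h=S/2; src=np.float32([px(np.array([c[0]+a*h,c[1]+b*h,z])) for a,b in [(1,1),(1,-1),(-1,-1),(-1,1)]])
    H=cv2.getPerspectiveTransform(src,np.float32([[0,0],[N,0],[N,N],[0,N]]))
    im=cv2.warpPerspective(f['pixels'],H,(N,N),flags=cv2.INTER_CUBIC); cv2.imwrite('pics/'+fn,im); return im
E
python3 - <<'E'
from dial import *
w=dict(np.load('pics/w1.npz'))
g=w['pixels'].min(2)
def blob(u,v,r,t):
    m=np.zeros_like(g); m[v-r:v+r,u-r:u+r]=(g[v-r:v+r,u-r:u+r]>t); n,l,s,c=cv2.connectedComponentsWithStats(m); 
    i=l[v,u]; return c[i],s[i]
c,s=blob(435,62,16,120); C=plane(w,*c,.056); print('spot',c,s,C, 'depth',depth(w,430,75), 'dialpt depth', depth(w,410,60))
rectify(w,C,'r1.png')
# button: points in depth at height
ys,xs=np.mgrid[120:200,95:180]
P=np.array([depth(w,u,v) for u,v in zip(xs.ravel(),ys.ravel())])
b=P[(P[:,2]>.0565)&(P[:,2]<.067)]; print('button',len(b),b.mean(0),(b.max(0)+b.min(0))/2,np.ptp(b,axis=0))
bb=P[(P[:,2]>.035)&(P[:,2]<.045)]; print('box', (bb.max(0)+bb.min(0))/2,np.ptp(bb,axis=0), cv2.minAreaRect(np.float32(bb[:,:2])))
E
```

```text
spot [434.27963526  61.21884498] [425  51  20  21 329] [ 0.47956002 -0.30839279  0.056     ] depth [ 0.46721762 -0.30273117  0.05413921] dialpt depth [ 0.48908178 -0.28463861  0.05532914]
button 464 [0.48158116 0.0424417  0.06139059] [0.48135172 0.04341651 0.06040165] [0.0271497  0.02692069 0.00746364]
box [0.48141857 0.04348296 0.03991287] [0.07753813 0.07713583 0.00977163] ((0.481617271900177, 0.043394751846790314), (0.06426507979631424, 0.062139347195625305), 71.20970916748047)
```

View pics/r1.png

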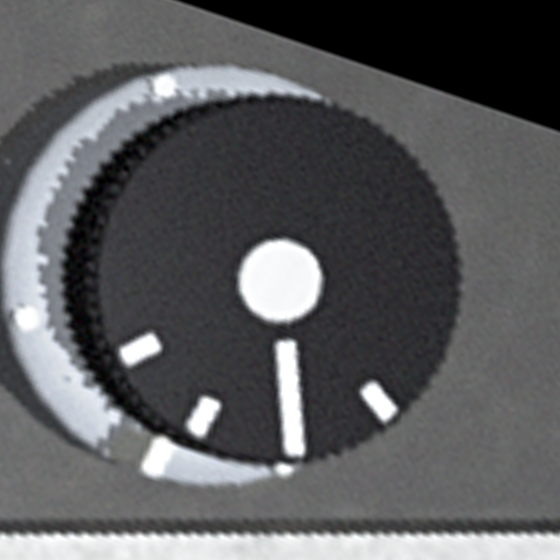

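The rectified view (4 px/mm, dial centre at (280,280)) shows the parallax-corrected pointer about 30° clockwise from straight down. The second short mark (204,416) is at 29°, so the dial stands at notch 0 and needs one click (+0.6) to bring in the long mark. Next I'll go above the right side of the dial.

Request:
drive_tool:
  linear:
    - [0.023,0.036,0]
    - [0.046,0.072,0]
    - [0.069,0.108,0]
    - [0.092,0.145,0]
    - [0.115,0.181,0]
    - [0.1385,0.217,0.01]
    - [0.1385,0.217,0.06]
    - [0.1385,0.217,0.1]
  turn: [0,0,0,0,0,0,0,0]

```text
time: 2.55
tcp_pos: [0.4869, -0.3452, 0.1244]
orientation: [[0.944, -0.329, -0.002], [-0.329, -0.944, -0.001], [-0.001, 0.002, -1.0]]
ft_force: [0.5, -0.2, -1.2]
grip_width: 0.0006
```

Request:
drive_tool:
  linear:
    - [0,0,0.02]
    - [0,0,0.035]
    - [0,0,0.045]
    - [0,0,0.05]
    - [0,0,0.05]
    - [0,0,0.05]
    - [0,0,0.05]
    - [0,0,0.05]
  turn: [0,0,0,0,0,0,0,0]

```text
time: 3.35
tcp_pos: [0.4872, -0.3453, 0.0752]
orientation: [[0.944, -0.329, -0.0], [-0.329, -0.944, -0.002], [0.0, 0.002, -1.0]]
ft_force: [-0.4, -0.1, 0.0]
grip_width: 0.0008
```

Request:
drive_tool:
  linear:
    - [0,-0.0065,0.005]
    - [0,-0.0065,0.01]
    - [0,-0.0065,0.014]
    - [0,-0.0065,0.018]
    - [0,-0.0065,0.02]
    - [0,-0.0065,0.022]
    - [0,-0.0065,0.024]
    - [0,-0.0065,0.024]
  turn: [0,0,0,0,0,0,0,0]

```text
time: 4.15
tcp_pos: [0.4894, -0.3392, 0.0514]
orientation: [[0.944, -0.329, -0.0], [-0.329, -0.944, -0.002], [0.0, 0.002, -1.0]]
ft_force: [-2.5, 2.4, 5.3]
grip_width: 0.0005
```

Contact reads 5.3 N at about 4.6 mm sink, which matches the spring. Now I'll drive the clockwise arc of about 0.62 rad, turning the tool along with it.

Request:
drive_tool:
  linear:
    - [-0.0021,0.0014,0.0007]
    - [-0.0042,0.0027,0.0007]
    - [-0.0065,0.0037,0.0007]
    - [-0.0088,0.0047,0.0007]
    - [-0.0112,0.0053,0.0007]
    - [-0.0137,0.0059,0.0007]
    - [-0.0161,0.0062,0.0007]
    - [-0.0186,0.0065,0.0007]
  turn: [4.4,8.9,13.3,17.8,22.2,26.6,31.1,35.5]

```text
time: 4.95
tcp_pos: [0.4701, -0.34, 0.0515]
orientation: [[0.575, -0.818, 0.001], [-0.818, -0.575, -0.003], [0.003, 0.001, -1.0]]
ft_force: [-0.1, -0.7, 6.5]
grip_width: 0.0007
```

Request:
drive_tool:
  linear:
    - [0,0,0]
    - [0,0,-0.003]
    - [0,0,-0.01]
    - [0,0,-0.04]
    - [0,0,-0.08]
    - [0,0,-0.12]
    - [0,0,-0.16]
    - [0,0,-0.16]
  turn: [0,0,0,0,0,0,0,0]

```text
time: 5.75
tcp_pos: [0.4727, -0.3411, 0.2181]
orientation: [[0.576, -0.817, 0.01], [-0.817, -0.576, -0.008], [0.012, -0.004, -1.0]]
ft_force: [0.3, -0.5, -0.2]
grip_width: 0.0006
```

Run:
```python
from dial import *
w=grab('wrist','w2.png'); t=grab('top','top2.png')
C=np.array([.4796,-.3084,.056])
a=rectify(w,C,'r2a.png'); b=rectify(t,C,'r2b.png'); cv2.imwrite('pics/r2.png',cv2.resize(np.hstack([a,b]),(800,400)))
s=sensors.get_state(); print(s['tcp_pos'],s['q'],s['ft_force'])
```

```text
[ 0.47039771 -0.33959795  0.21280752] [-0.28679598  0.21034302 -0.22791438  0.00252151 -1.12818303  0.89845584] [ 0.55820422  0.20459252 -0.51478421]
```

View pics/r2.png

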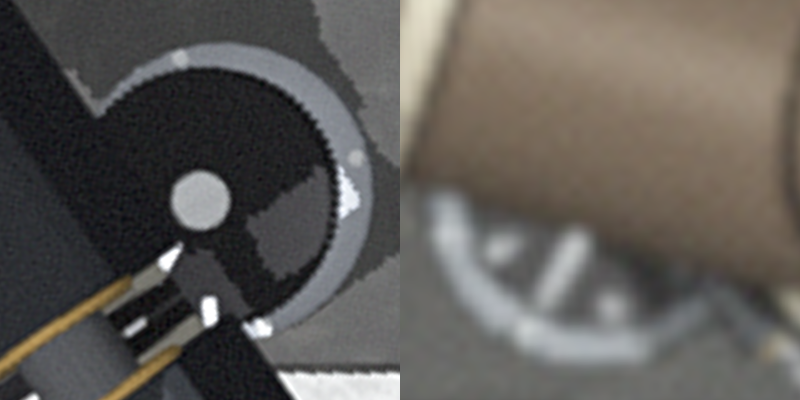

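The right panel (top camera) shows the long mark now swung to the lower left, toward the pointer at (527,335). The gripper shades the wrist view, so I'll back off to the earlier clear viewpoint to verify before pressing.

Request:
drive_tool:
  linear:
    - [-0.038,-0.019,0]
    - [-0.076,-0.037,0]
    - [-0.114,-0.056,0]
    - [-0.152,-0.074,-0.01]
    - [-0.19,-0.093,-0.01]
    - [-0.227,-0.111,-0.01]
    - [-0.227,-0.111,-0.01]
    - [-0.227,-0.111,-0.01]
  turn: [-6,-12,-18,-24,-30,-35,-35,-35]

```text
time: 6.65
tcp_pos: [0.4301, -0.0892, 0.2211]
orientation: [[0.941, -0.338, 0.002], [-0.338, -0.941, -0.004], [0.003, 0.003, -1.0]]
ft_force: [-0.0, 0.2, 0.6]
grip_width: 0.0005
```

Run:
```python
from dial import *
w=grab('wrist','w3.png')
C=np.array([.4796,-.3084,.056])
a=rectify(w,C,'r3.png'); 
m=(a.min(2)>140).astype(np.uint8); n,l,s,c=cv2.connectedComponentsWithStats(m)
for i in range(1,n):
    d=c[i]-280; 
    if 60<s[i,4]<9000 and np.hypot(*d)<235: print(s[i],c[i].round(), 'r mm',np.hypot(*d)/4,'cw from down',np.degrees(np.arctan2(-d[0],d[1])))
st=sensors.get_state(); print(st['tcp_pos'],st['orientation'],st['q'],st['ft_force'])
R=st['orientation']; print('to button, tool axes',R.T@(np.array([.4815,.0430,.085])-st['tcp_pos']))
```

```text
[ 238  240   84   83 5421] [280. 281.] r mm 0.13716751665224122 cw from down 16.625440417523286
[105 247  42  24 808] [126. 258.] r mm 39.00174653788788 cw from down 98.01272527464971
[ 187  331   71  107 2452] [221. 383.] r mm 29.70033275698318 cw from down 29.510529668820023
[119 333  43  34 866] [140. 349.] r mm 39.11186210130816 cw from down 63.65792894825048
[282 415  24  41 817] [293. 435.] r mm 38.96302293505703 cw from down -4.79241532258244
[132 425  14   9  71] [139. 428.] r mm 51.127331045783194 cw from down 43.44008248600986
[ 140  436  133   51 3488] [194. 466.] r mm 51.158533320796984 cw from down 24.723291730611418
[274 464  20  13 216] [284. 470.] r mm 47.49674431346788 cw from down -1.0723378188162025
[ 0.43025436 -0.08995506  0.22114464] [[ 0.94049934 -0.3397888   0.00213672]
 [-0.33977988 -0.94049779 -0.00367835]
 [ 0.00325944  0.00273347 -0.99999095]] [ 0.24934051 -0.03918451 -0.48892396  0.00454625 -1.11989797  0.97278783] [0.76333261 0.00605692 1.26890465]
to button, tool axes [ 0.00257729 -0.14282878  0.13576385]
```

View pics/r3.png

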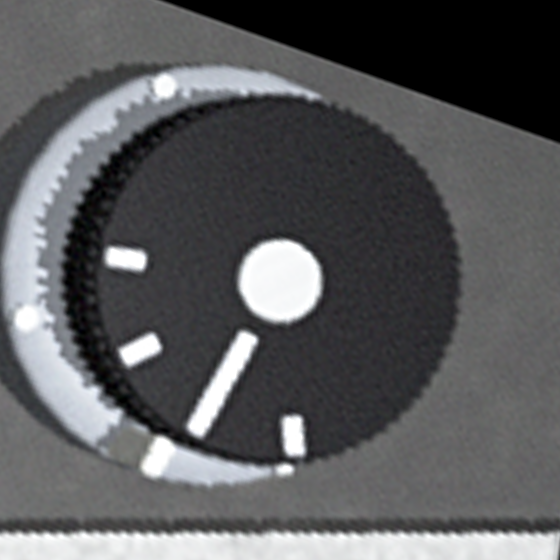

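The long mark is now at 29.5°, where the previous short mark stood (29.2°), so the dial is in at the pointer. Next I'll go above the button, which is at (0.4815, 0.043) with its top at about 61.4 mm against 62 nominal, and press it.

Request:
drive_tool:
  linear:
    - [0.001,-0.036,0]
    - [0.002,-0.072,0]
    - [0.0026,-0.108,0]
    - [0.0026,-0.143,0.03]
    - [0.0026,-0.143,0.07]
    - [0.0026,-0.143,0.11]
    - [0.0026,-0.143,0.135]
    - [0.0026,-0.143,0.135]
  turn: [0,0,0,0,0,0,0,0]

```text
time: 7.5
tcp_pos: [0.4791, 0.0406, 0.0818]
orientation: [[0.939, -0.343, -0.006], [-0.343, -0.939, -0.007], [-0.003, 0.009, -1.0]]
ft_force: [-0.4, 0.1, -0.6]
grip_width: 0.0004
```

Request:
drive_tool:
  linear:
    - [0.0014,-0.003,0.005]
    - [0.0014,-0.003,0.01]
    - [0.0014,-0.003,0.015]
    - [0.0014,-0.003,0.019]
    - [0.0014,-0.003,0.022]
    - [0.0014,-0.003,0.024]
    - [0.0014,-0.003,0.026]
    - [0.0014,-0.003,0.026]
  turn: [0,0,0,0,0,0,0,0]

```text
time: 8.3
tcp_pos: [0.4818, 0.043, 0.0563]
orientation: [[0.94, -0.342, -0.005], [-0.342, -0.94, -0.007], [-0.002, 0.008, -1.0]]
ft_force: [-0.4, -1.5, 4.4]
grip_width: 0.0005
```

Request:
drive_tool:
  linear:
    - [0,0,0.001]
    - [0,0,0.0015]
    - [0,0,0.002]
    - [0,0,0.002]
    - [0,0,0.002]
    - [0,0,0.002]
    - [0,0,0.002]
    - [0,0,0.002]
  turn: [0,0,0,0,0,0,0,0]

```text
time: 9.1
tcp_pos: [0.4819, 0.0429, 0.0559]
orientation: [[0.94, -0.342, -0.004], [-0.342, -0.94, -0.007], [-0.001, 0.008, -1.0]]
ft_force: [-6.9, -0.4, 22.7]
grip_width: 0.0005
```

Force is 22.7 N with z stopped at 55.9 mm, so the button is hard on its stop and fully down. Lifting off.

Request:
drive_tool:
  linear:
    - [0,0,-0.005]
    - [0,0,-0.02]
    - [0,0,-0.06]
    - [0,0,-0.1]
    - [0,0.04,-0.14]
    - [0,0.08,-0.16]
    - [0,0.12,-0.165]
    - [0,0.12,-0.165]
  turn: [0,0,0,0,0,0,0,0]

```text
time: 9.9
tcp_pos: [0.4402, -0.0712, 0.2234]
orientation: [[0.939, -0.344, -0.001], [-0.344, -0.939, -0.006], [0.001, 0.006, -1.0]]
ft_force: [-0.2, -0.3, -0.1]
grip_width: 0.0003
```

Request:
drive_tool:
  linear:
    - [0,0,0]
    - [0,0,0]
    - [0,0,0]
    - [0,0,0]
    - [0,0,0]
    - [0,0,0]
    - [0,0,0]
    - [0,0,0]
  turn: [0,0,0,0,0,0,0,0]

```text
time: 10.7
tcp_pos: [0.4402, -0.0711, 0.2233]
orientation: [[0.939, -0.344, -0.002], [-0.344, -0.939, -0.006], [0.001, 0.007, -1.0]]
ft_force: [0.3, -0.5, -0.7]
grip_width: 0.0006
```

Run:
```python
from dial import *
w=grab('wrist','w4.png'); st=sensors.get_state(); print(st['tcp_pos'],st['ft_force'])
a=rectify(w,np.array([.4796,-.3084,.056]),'r4.png')
m=(a.min(2)>140).astype(np.uint8); n,l,s,c=cv2.connectedComponentsWithStats(m)
for i in range(1,n):
    d=c[i]-280
    if 600<s[i,4]<3000: print('r',np.hypot(*d)/4,'ang',np.degrees(np.arctan2(-d[0],d[1])))
Z=w['range_z']; v,u=np.mgrid[0:384,0:512]; K=w['camera_matrix']
D=np.stack([(u-K[0,2])/K[0,0],-(v-K[1,2])/K[1,1],-np.ones_like(u,float)],-1)@w['rotation'].T*Z[...,None]+w['position']
k=np.hypot(D[...,0]-.4815,D[...,1]-.043)<.009; print('button z',k.sum(),np.median(D[k][:,2]))
```

```text
[ 0.44023684 -0.07113743  0.22335195] [ 0.96385152 -0.42259022  0.60852409]
r 39.03225038658255 ang 97.98136108811302
r 29.72143462035344 ang 29.558700649344637
r 39.05389842442684 ang 63.65865742525613
r 38.95289554844898 ang -4.595032547355123
button z 194 0.06171889685922308
```

View pics/w4.png

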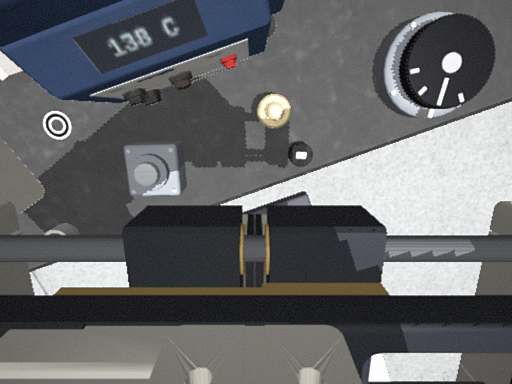

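The long mark still stands at the pointer (29.6°), the button at (148,172) is back up (61.7 mm), and the weight and specimen stand where they were. The arm touches nothing, so I'm handing in.

```bash
python3 -c "
from cell import ticket; print(ticket.sign_off())"
```

```text
the job is handed in; nothing more can be done
None
```

The dial is set to the long mark, the button has been pressed fully and released, and the job is handed in. It took about 11 s of the 64 s; sign-off gave no verdict.

- **Dial:** it started with the second short mark at the pointer (notch 0). I pressed a fingertip about 5 mm down and turned it one click clockwise. The long mark then measured 29.5° in the rectified wrist view, where the short mark had stood at 29.2°. It still read 29.6° after the button press.
- **Button:** I pressed the one on the grey box, not the blue look-alike. It reached its hard stop with the fingertip at z = 55.9 mm, about 6 mm of travel. The force there was 22.7 N, more than the 5 N needed because the command went slightly past the stop. Afterwards its top measured 61.7 mm, so it is up again.
- **Loose things:** the weight, specimen and bearing appear in the last wrist picture, standing where they were. The sleeve is only partly in view and the tin is not in it. I measured none of their positions afterwards, but the arm only made contact at the dial and the button.
- **Last state:** the force reading was near zero and the arm was clear of everything. No check failed or disagreed.

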